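# Pull the red screw cup off its stack

## Robot

A 6-joint arm with a two-finger parallel gripper is mounted at the origin on the work surface. World frame = base frame: x ahead of the robot, y to its left, z up, the work surface at z = 0. Lengths are in m, angles in rad, forces in N, time in s.
With the tool pointing down it reaches from about 0.35 to 0.775 m from the base axis. Payload 5.5 kg.
Tool frame: the origin (TCP) lies between the finger pads; the fingertips stand 19 mm ahead of it and the grasp point (between the pads) is the TCP; z points along the fingers, x is the direction in which the jaws open and shut, and the axes are right-handed (so a half turn about z gives the same grasp; the last joint's range is limited). The gripper opens to 85 mm and grips with 20 to 120 N. Pads are 22 mm wide; open, the fingers measure 114 mm over their backs; the gripper's body (76 mm by 85 mm) begins 54 mm behind the grasp point. The pads swing forward as they close: fully open they stand 13 mm farther back than shut.
Start: joints at [1.007, 0.313, 0.046, 1.304, 0, 1.431], TCP at [0.236, 0.524, 0.25] pointing down, gripper open.
Joint ranges: [-2.76, 2.76], [-0.86, 1.69], [-1.03, 1.26], [-2.2, 2.34], [-1.47, 1.5], [-3.14, 3.14]. Speed limits (rad/s): [2.57, 2.57, 3.14, 3.14, 3.14, 3.14].

## Interface

Orientations are given as a unit quaternion [w, x, y, z].
In Python, from workcell import env gives the robot as it stands. The module is installed in compiled form; this text tells all that it offers.
- The arm moves only by the tool carry_out, never from a script. Its argument "steps" is a list of rows, each a list of 7 numbers: the gripper command: -1 is shut, 1 is fully open, values between are in proportion, then the shift along the tool's x, y, z in m, then the turn, a rotation vector about the tool's x, y, z in rad. A call has 1 to 20 rows; each row shifts and turns the commanded pose from where the row before left it, along the tool's axes as they then stand; what a row does not reach is not made up. A row lasts 1/8 s, in which the tool goes at most 62.5 mm and 10.7 degrees, less where a joint would pass 70% of its speed; a pose out of reach is approached as far as the arm can. A call with a gripper value outside its range is refused whole. The fingers move at their own pace and stop on an object; "grip_force" is the grip in N (left out, the last holds). Time passes only in rows, so rows that do not move let the fingers close. It gives the time, the measured TCP pose, the force and the opening at its end, in the units of the state.
- env.get_state(): the state, without advancing time (a new reading comes with each control period).
- env.read_camera(name): name is "side" or "top" or "wrist"; returns a dict with "color" (384x512x3 uint8, red, green, blue), "K" (3x3 intrinsics, pixels), "R" (3x3) and "t" (3): a world point X has camera coordinates R X + t. Camera axes: x right, y down, z forward; pixel columns grow to the right and rows downward; lengths in m; the calibration is good to about 2 mm. A picture is of the moment at which its call begins. There is no depth.
- env.hand_in(): hands the job in, once; it reports no verdict.
The state is a dict: "clock": time; "joint_pos": joint angles; "qvel": joint speeds; "tau": joint torques, N m; "tcp_pos": TCP position; "orientation": TCP orientation; "wrist_force": force on the tool from outside, world axes, zero at the start; "ft_torque": the same for the moment, N m; "finger_gap": finger opening in m.
Only numpy, scipy, OpenCV 4.12 (cv2) and the standard library are available. Lean on these libraries where they do the work, as an engineer would, in place of code of your own. Each camera call takes 0.05 s, during which the arm holds its last target. There are 200 camera calls.

## Task

Pull the red screw cup straight up out of the stack of grey cups that grips it, keeping it upright, and set it down gently, standing on its foot in the middle of the round black mat. Let go of it there, and leave the blue cup in its own stack and the red toe piece where they are.

Things in the scene. Friction and masses are not known exactly. Their poses are not given: they have to be found in the camera images.
- red_cup: Red plastic cup, open on top, 88 mm tall, 70 g. Origin: centre of its foot's underside; z up. Lower 35 mm: foot 42 mm across; above a shoulder it is 50 mm across, widening to 53 mm at the rim. Nested in a grey stack bolted to the bench: origin 12 mm above the bench, top 52 mm stands free to grip from outside. Sprung pads hold it: 4 to 8 N straight up, briefly to 14, over 34 mm, frees it.
- blue_cup: Blue plastic cup of the same shape and origin, nested the same way in a second grey stack; its rim is 100 mm above the bench. It stays there. Both stacks are alike: grey, 57 mm across at most, rim 46 mm above the bench, on a steel disc 80 mm across and 6 mm thick, bolted down.
- mat: Round black rubber mat fixed to the bench, 100 mm across, 4 mm thick, on which the red cup is to stand. Origin: centre of its underside, on the bench; z up.
- toe_piece: Red ski-binding toe piece, about 100 by 62 mm and 38 mm high, loose on the bench beyond the cups; it stays there. Origin: centre of its underside; x runs along its length.

How it is judged:
By the outcome, as a careful person would: the job done as asked, in the order asked, and still so for the second after the job is handed in, with the robot touching nothing.
It also fails if it takes over 46 s, if anything falls off the work surface, if the arm or the gripper's body presses on something with over 40 N, if the wrist force passes 120 N, or if a joint passes its speed limit or range.

## Working session

There is one attempt and no reset: what is moved stays moved. The work goes in short steps, Python scripts to look and compute and a tool call to move; the robot and the scene stay as the last step left them, time stands still between calls to the robot, and variables do not carry over. Pictures are saved under pics/ and viewed, about 8 in all and at most 12, crops included, and the job is handed in when it is done.

Besides the shell and the picture viewer there is one more tool, called after "Emit:" in YAML: its name, and indented under it one key for each argument. carry_out: Moves the arm, as the interface text tells. Its arguments: {"type":"object","properties":{"steps":{"type":"array","items":{"type":"array","items":{"type":"number"}}},"grip_force":{"type":"number"}},"required":["steps"]}

```bash
mkdir -p pics
cat > h.py <<'E'
from workcell import env
import numpy as np, cv2
def snap(n,f):
    c=env.read_camera(n); cv2.imwrite(f'pics/{f}.png',c['color'][:,:,::-1]); np.savez(f'pics/{f}.npz',**c); return c
def onplane(c,u,v,z):
    d=c['R'].T@np.linalg.inv(c['K'])@[u,v,1]; o=-c['R'].T@c['t']; return o+d*(z-o[2])/d[2]
E
python3 - <<'E'
from h import *
a=snap('top','top1');b=snap('side','side1')
for c in (a,b): print(np.round(-c['R'].T@c['t'],3),np.round(c['R'],3).tolist(),c['K'].tolist())
s=env.get_state(); print({k:np.round(s[k],3).tolist() for k in s})
E
```

```text
[ 0.49  -0.008  0.907] [[0.029, -0.999, -0.022], [-0.986, -0.025, -0.165], [0.165, 0.027, -0.986]] [[424.5308059483338, 0.0, 252.54611270958458], [0.0, 424.5308059483338, 193.12744266645754], [0.0, 0.0, 1.0]]
[0.576 0.669 0.837] [[-0.997, -0.074, 0.006], [-0.06, 0.756, -0.651], [0.044, -0.65, -0.759]] [[430.79427775953593, 0.0, 251.18118523654513], [0.0, 430.79427775953593, 188.54038306187243], [0.0, 0.0, 1.0]]
{'clock': 0.1, 'joint_pos': [1.007, 0.314, 0.045, 1.304, 0.0, 1.431], 'qvel': [-0.001, -0.002, 0.004, -0.001, -0.001, 0.001], 'tau': [0.003, -48.173, 29.924, 0.013, -0.0, -0.0], 'tcp_pos': [0.236, 0.524, 0.249], 'orientation': [0.0, 0.84, 0.543, -0.001], 'wrist_force': [0.732, 0.884, -0.454], 'ft_torque': [0.057, -0.023, 0.086], 'finger_gap': 0.085}
```

View pics/top1.png

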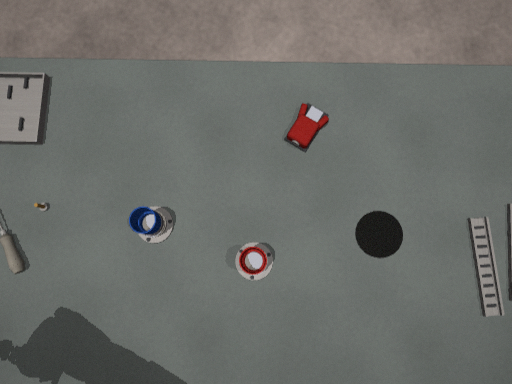

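View pics/side1.png

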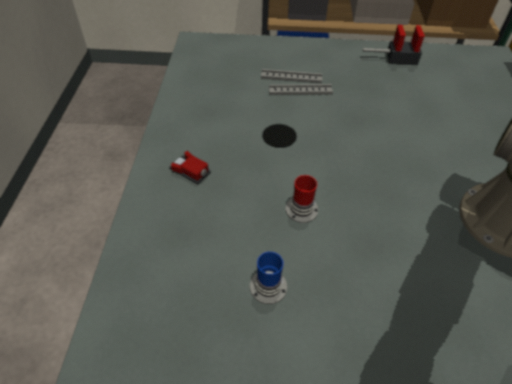

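Top view: red rim at about (253,260), blue cup at (145,221), mat at (379,234) and toe piece at (307,126). The side view agrees. Next I segment and compute positions.

```bash
cat > m.py <<'E'
from h import *
from scipy.optimize import least_squares
def mask(c,col):
    h=cv2.cvtColor(c['color'],cv2.COLOR_RGB2HSV).astype(int); H,S,V=h[...,0],h[...,1],h[...,2]
    if col=='red': return ((H<8)|(H>172))&(S>130)&(V>50)
    if col=='blue': return (abs(H-112)<12)&(S>130)&(V>40)
    return (V<50)
def blob(c,col,uv):
    n,l,s,ce=cv2.connectedComponentsWithStats(mask(c,col).astype(np.uint8))
    i=1+np.argmin(np.hypot(*(ce[1:]-uv).T)+1e3*(s[1:,4]<60)); return (l==i).astype(np.uint8),s[i],ce[i]
def proj(c,X):
    p=(c['R']@np.asarray(X).T).T+c['t']; p=p@c['K'].T; return p[:,:2]/p[:,2:]
a=np.linspace(0,2*np.pi,60)
def circ(x,y,z,r): return np.c_[x+r*np.cos(a),y+r*np.sin(a),0*a+z]
def bbox(p): return np.r_[p.min(0),p.max(0)]
def cupfit(c,col,uv,zb=.012,low=.048):
    m,s,ce=blob(c,col,uv); b=np.r_[s[0]-.5,s[1]-.5,s[0]+s[2]-.5,s[1]+s[3]-.5]
    g=onplane(c,*ce,.08)
    f=lambda q:bbox(proj(c,np.r_[circ(*q,zb+.088,.0265),circ(*q,low,.025)]))-b
    r=least_squares(f,g[:2]); return r.x,r.fun
def matfit(c,uv):
    m,s,ce=blob(c,'black',uv); return onplane(c,*ce,.004)[:2],s
E
python3 - <<'E'
from m import *
t=dict(np.load('pics/top1.npz'));s=dict(np.load('pics/side1.npz'))
for n,c,u in(('top',t,[(253,260),(145,221),(379,234),(307,126)]),('side',s,[(305,190),(269,268),(280,135),(190,167)])):
    for col,p in zip(('red','blue'),u): x,r=cupfit(c,col,p); print(n,col,x.round(4),r.round(2))
    x,st=matfit(c,u[2]);print('mat',x.round(4),st); print('toe',onplane(c,*blob(c,'red',u[3])[2],.03).round(3))
E
```

```text
top red [0.4974 0.0104] [-0.09 -0.78  0.09  0.76]
top blue [0.5681 0.2253] [-0.5  -0.79  0.53  0.82]
mat [ 0.56  -0.252] [ 356  211   47   47 1707]
toe [ 0.782 -0.092  0.03 ]
side red [0.4962 0.0109] [-0.73 -0.17  0.7   0.13]
side blue [0.5675 0.225 ] [-0.97 -0.88  0.97  0.79]
mat [ 0.5599 -0.2495] [263 124  33  23 602]
toe [ 0.785 -0.085  0.03 ]
```

Emit:
carry_out:
  steps:
    - [1,-0.02,0.025,0,0,0,0]
    - [1,-0.0341,0.0424,0.005,0,0,0]
    - [1,-0.0341,0.0424,0.005,0,0,0]
    - [1,-0.0341,0.0424,0.005,0,0,0]
    - [1,-0.0341,0.0424,0.005,0,0,0]
    - [1,-0.0341,0.0424,0.005,0,0,0]
    - [1,-0.0341,0.0424,0.005,0,0,0]
    - [1,-0.0341,0.0424,0.005,0,0,0]
    - [1,-0.0341,0.0424,0.005,0,0,0]
    - [1,-0.0341,0.0424,0.005,0,0,0]
    - [1,-0.0341,0.0424,0.005,0,0,0]
    - [1,0,0,0,0,0,0]
    - [1,0,0,0,0,0,0]
  grip_force: 30

```text
clock: 1.72
tcp_pos: [0.4966, 0.0106, 0.1998]
orientation: [-0.001, 0.84, 0.542, -0.001]
wrist_force: [-0.7, -0.9, -0.6]
finger_gap: 0.0853
```

```bash
cat >> m.py <<'E'
from scipy.spatial.transform import Rotation as Ro
def togo(target):
    s=env.get_state(); w,x,y,z=s['orientation']; R=Ro.from_quat([x,y,z,w]).as_matrix()
    print('clock',round(s['clock'],2),'tcp',s['tcp_pos'].round(4) if hasattr(s['tcp_pos'],'round') else s['tcp_pos'],'gap',s['finger_gap'],'F',np.round(s['wrist_force'],1))
    print('tool axes',R.T.round(4).tolist()); print('shift',(R.T@(np.array(target)-s['tcp_pos'])).round(4))
E
python3 - <<'E'
from m import *
togo([.497,.0106,.074])
c=snap('wrist','w1')
for n,u in (('red',proj(c,[[.497,.0106,.1]])[0]),):
    print(u,proj(c,[[.497,.0106,.006]])); print(onplane(c,*blob(c,n,u)[2],.1))
E
```

```text
clock 1.73 tcp [0.4966 0.0106 0.1998] gap 0.08528876197182925 F [-0.7 -0.9 -0.6]
tool axes [[0.4119, 0.9112, -0.0001], [0.9112, -0.4119, -0.0017], [-0.0016, 0.0007, -1.0]]
shift [0.0002 0.0005 0.1258]
[260.76287335 200.82866841] [[260.43612598 174.86509658]]
[0.49595508 0.00974199 0.1       ]
```

View pics/w1.png

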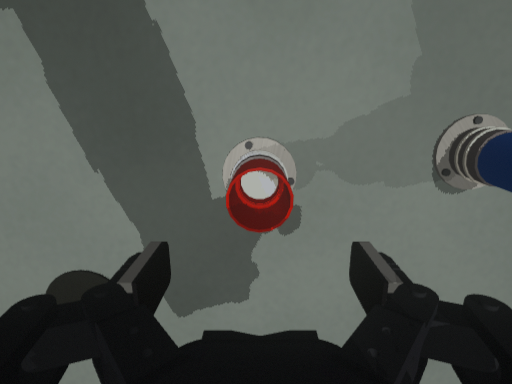

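The wrist view shows the rim centred at about (260,201), within 1 px of the prediction of (260.8,200.8). I descend and close.

Emit:
carry_out:
  steps:
    - [1,0,0,0.02,0,0,0]
    - [1,0,0,0.03,0,0,0]
    - [1,0,0,0.03,0,0,0]
    - [1,0,0,0.025,0,0,0]
    - [1,0,0,0.015,0,0,0]
    - [1,0,0,0.006,0,0,0]
    - [1,0,0,0,0,0,0]
    - [0.3,0,0,0,0,0,0]
    - [0.3,0,0,0,0,0,0]
    - [-1,0,0,0,0,0,0]
    - [-1,0,0,0,0,0,0]
    - [-1,0,0,0,0,0,0]
    - [-1,0,0,0,0,0,0]
    - [-1,0,0,0,0,0,0]
  grip_force: 40

```text
clock: 3.52
tcp_pos: [0.4978, 0.0101, 0.0753]
orientation: [0.001, 0.84, 0.542, 0.0]
wrist_force: [-1.1, -1.2, 4.9]
finger_gap: 0.0516
```

Run:
```python
from m import *
togo([.497,.0106,.074]); c=snap('side','side2')
x,y=map(int,proj(c,[[.497,.0106,.08]])[0]); i=c['color'][max(0,y-60):y+60,x-80:x+80,::-1]
cv2.imwrite('pics/s2c.png',cv2.resize(i,None,fx=4,fy=4,interpolation=2))
```

```text
clock 3.52 tcp [0.4978 0.0101 0.0753] gap 0.051604854644300154 F [-1.1 -1.2  4.9]
tool axes [[0.4116, 0.9114, 0.0], [0.9114, -0.4116, 0.0016], [0.0015, -0.0006, -1.0]]
shift [ 0.0001 -0.001   0.0013]
```

View pics/s2c.png

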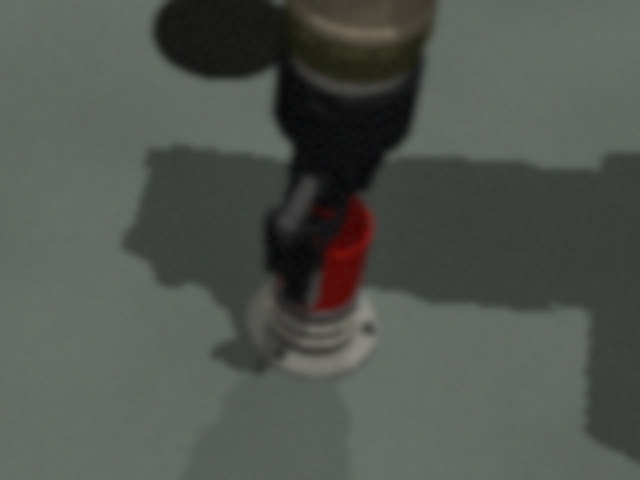

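Gripped at 51.6 mm with low forces. Now a slow lift.

Emit:
carry_out:
  steps:
    - [-1,0,0,-0.001,0,0,0]
    - [-1,0,0,-0.002,0,0,0]
    - [-1,0,0,-0.002,0,0,0]
    - [-1,0,0,-0.003,0,0,0]
    - [-1,0,0,-0.003,0,0,0]
    - [-1,0,0,-0.003,0,0,0]

```text
clock: 4.32
tcp_pos: [0.4971, 0.0105, 0.0884]
orientation: [-0.0, 0.84, 0.543, -0.0]
wrist_force: [-0.8, -0.5, -4.6]
finger_gap: 0.0517
```

Emit:
carry_out:
  steps:
    - [-1,0,0,-0.003,0,0,0]
    - [-1,0,0,-0.003,0,0,0]
    - [-1,0,0,-0.003,0,0,0]
    - [-1,0,0,-0.003,0,0,0]
    - [-1,0,0,-0.003,0,0,0]
    - [-1,0,0,-0.003,0,0,0]
    - [-1,0,0,-0.003,0,0,0]
    - [-1,0,0,-0.003,0,0,0]
    - [-1,0,0,-0.003,0,0,0]
    - [-1,0,0,-0.005,0,0,0]
    - [-1,0,0,-0.008,0,0,0]
    - [-1,0,0,-0.01,0,0,0]
    - [-1,0,0,-0.012,0,0,0]
    - [-1,0,0,-0.012,0,0,0]
    - [-1,0,0,-0.008,0,0,0]
    - [-1,0,0,0,0,0,0]

```text
clock: 6.32
tcp_pos: [0.4979, 0.0104, 0.1711]
orientation: [0.001, 0.84, 0.543, 0.001]
wrist_force: [-0.2, 0.4, -1.4]
finger_gap: 0.0518
```

Run:
```python
from m import *
togo([.56,-.2508,.16]); 
out=[]
for n in('side','top'):
    c=snap(n,n+'3'); x,y=map(int,proj(c,[env.get_state()['tcp_pos']])[0]); y=max(y,60); i=c['color'][y-60:y+90,x-50:x+50,::-1]
    out.append(cv2.resize(i,(400,600),interpolation=2))
cv2.imwrite('pics/c3.png',np.hstack(out))
```

```text
clock 6.33 tcp [0.4979 0.0104 0.1711] gap 0.051773019386115664 F [-0.2  0.4 -1.4]
tool axes [[0.4112, 0.9115, 0.0005], [0.9115, -0.4112, 0.0016], [0.0016, -0.0001, -1.0]]
shift [-0.2125  0.164   0.0113]
```

View pics/c3.png

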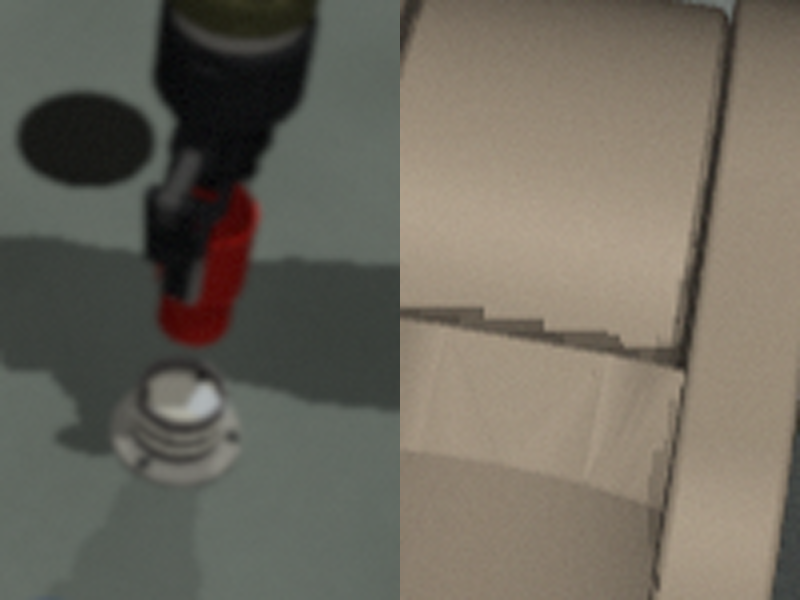

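The cup is free of the stack and held, with the stack left in place. I move it over the mat.

Emit:
carry_out:
  steps:
    - [-1,-0.008,0.006,0,0,0,0]
    - [-1,-0.0165,0.013,0,0,0,0]
    - [-1,-0.024,0.0185,0,0,0,0]
    - [-1,-0.028,0.0215,0,0,0,0]
    - [-1,-0.03,0.023,0,0,0,0]
    - [-1,-0.03,0.023,0,0,0,0]
    - [-1,-0.028,0.0215,0,0,0,0]
    - [-1,-0.024,0.0185,0,0,0,0]
    - [-1,-0.016,0.013,0,0,0,0]
    - [-1,-0.008,0.006,0,0,0,0]
    - [-1,0,0,0,0,0,0]
    - [-1,0,0,0,0,0,0]

```text
clock: 7.92
tcp_pos: [0.5592, -0.2497, 0.1702]
orientation: [-0.0, 0.84, 0.543, -0.0]
wrist_force: [0.1, 0.9, -0.9]
finger_gap: 0.0519
```

Run:
```python
from m import *
togo([.56,-.2508,.16]); p=np.array(env.get_state()['tcp_pos'])
out=[]
for n in('side','wrist'):
    c=snap(n,n+'4'); i=c['color'][:,:,::-1].copy()
    z=p[2]-.0633
    L=[circ(*p[:2],z,.021),circ(*p[:2],z+.035,.021),circ(*p[:2],z+.088,.0265)]
    if n=='side':
        x,y=map(int,proj(c,[p])[0]); y0=max(y-50,0);x0=x-50; i=cv2.resize(i[y0:y0+100,x0:x0+100],None,fx=4,fy=4,interpolation=2); f=lambda q:((q-[x0,y0]+.5)*4)
    else: f=lambda q:q
    for k in L: cv2.polylines(i,[np.int32(f(proj(c,k)))],True,(0,255,0),1)
    out.append(cv2.resize(i,(400,400) if n=='side' else (400,300)))
cv2.imwrite('pics/c4.png',np.hstack([out[0],np.vstack([out[1],np.zeros((100,400,3),np.uint8)])]))
```

```text
clock 7.92 tcp [ 0.5592 -0.2497  0.1702] gap 0.05192840042324396 F [ 0.1  0.9 -0.9]
tool axes [[0.4104, 0.9119, 0.0004], [0.9119, -0.4104, -0.0007], [-0.0004, 0.0007, -1.0]]
shift [-0.0007  0.0012  0.0102]
```

View pics/c4.png

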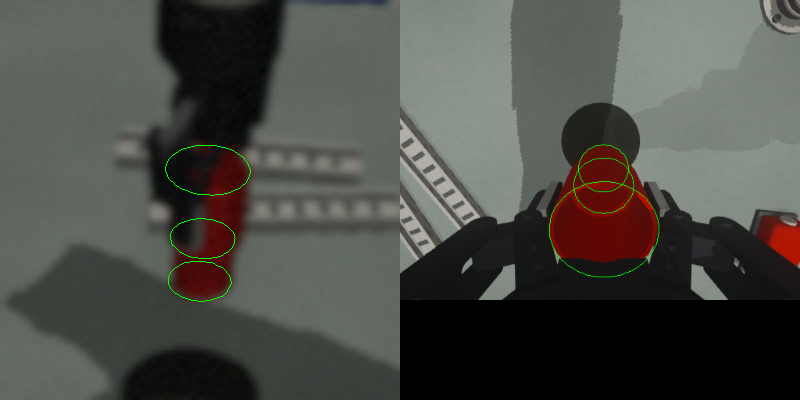

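The held-cup model overlays the image well: upright, with about 63 mm from foot to TCP, and the mat below. I lower it.

Emit:
carry_out:
  steps:
    - [-1,-0.0007,0.0012,0.006,0,0,0]
    - [-1,0,0,0.014,0,0,0]
    - [-1,0,0,0.016,0,0,0]
    - [-1,0,0,0.016,0,0,0]
    - [-1,0,0,0.014,0,0,0]
    - [-1,0,0,0.01,0,0,0]
    - [-1,0,0,0.008,0,0,0]
    - [-1,0,0,0.006,0,0,0]
    - [-1,0,0,0.004,0,0,0]
    - [-1,0,0,0.002,0,0,0]
    - [-1,0,0,0,0,0,0]
    - [-1,0,0,0,0,0,0]

```text
clock: 9.52
tcp_pos: [0.5604, -0.2519, 0.0746]
orientation: [0.0, 0.84, 0.543, 0.0]
wrist_force: [0.2, 0.9, -0.8]
finger_gap: 0.0513
```

Emit:
carry_out:
  steps:
    - [-1,0,0,0.001,0,0,0]
    - [-1,0,0,0.001,0,0,0]
    - [-1,0,0,0,0,0,0]
    - [-1,0,0,0,0,0,0]

```text
clock: 10.02
tcp_pos: [0.5602, -0.2518, 0.0722]
orientation: [-0.0, 0.84, 0.543, 0.0]
wrist_force: [-0.6, -0.5, -0.2]
finger_gap: 0.0517
```

Run:
```python
from m import *
togo([.56,-.2508,.0673]); p=np.array(env.get_state()['tcp_pos'])
c=snap('side','side5'); i=c['color'][:,:,::-1]
x,y=map(int,proj(c,[[.56,-.2508,.03]])[0]); x0=x-40;y0=y-40
i=cv2.resize(i[y0:y0+80,x0:x0+80],None,fx=6,fy=6,interpolation=2)
for k in (circ(*p[:2],p[2]-.0633,.021),circ(.56,-.2508,.004,.05)): cv2.polylines(i,[np.int32((proj(c,k)-[x0,y0]+.5)*6)],True,(0,255,0),1)
cv2.imwrite('pics/c5.png',i)
```

```text
clock 10.03 tcp [ 0.5602 -0.2518  0.0722] gap 0.051734843395429386 F [-0.6 -0.5 -0.2]
tool axes [[0.4113, 0.9115, 0.0001], [0.9115, -0.4113, -0.0], [0.0, 0.0001, -1.0]]
shift [ 0.0008 -0.0006  0.0049]
```

View pics/c5.png

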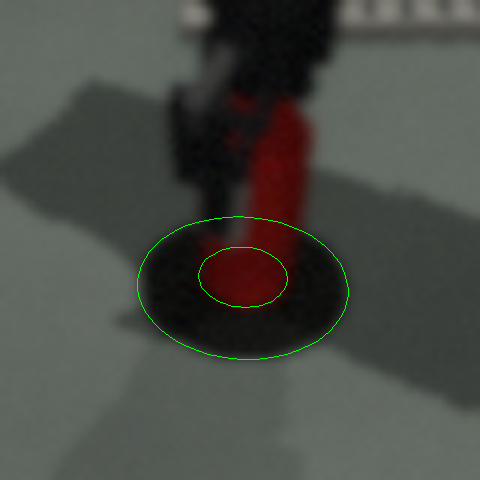

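The cup is centred on the mat to within a millimetre or two, with a few mm left to go. I continue down gently.

Emit:
carry_out:
  steps:
    - [-1,0,0,0.001,0,0,0]
    - [-1,0,0,0.001,0,0,0]
    - [-1,0,0,0.001,0,0,0]
    - [-1,0,0,0.001,0,0,0]
    - [-1,0,0,0,0,0,0]

```text
clock: 10.7
tcp_pos: [0.5602, -0.2517, 0.0681]
orientation: [-0.0, 0.84, 0.543, -0.0]
wrist_force: [-1.0, -0.3, -0.4]
finger_gap: 0.0518
```

Emit:
carry_out:
  steps:
    - [-1,0,0,0.0005,0,0,0]
    - [-1,0,0,0.0005,0,0,0]
    - [-1,0,0,0,0,0,0]

```text
clock: 11.08
tcp_pos: [0.5603, -0.2519, 0.0674]
orientation: [0.0, 0.84, 0.543, 0.0]
wrist_force: [-0.8, -0.2, 0.5]
finger_gap: 0.0515
```

Emit:
carry_out:
  steps:
    - [-1,0,0,0.0005,0,0,0]
    - [-1,0,0,0,0,0,0]
    - [-1,0,0,0,0,0,0]

```text
clock: 11.45
tcp_pos: [0.5605, -0.2519, 0.0674]
orientation: [0.0, 0.84, 0.543, 0.0]
wrist_force: [-0.6, 0.5, 6.3]
finger_gap: 0.0516
```

The force shows contact at 6 N. I release and retreat straight up.

Emit:
carry_out:
  steps:
    - [0.3,0,0,0,0,0,0]
    - [0.4,0,0,0,0,0,0]
    - [0.6,0,0,0,0,0,0]
    - [0.8,0,0,0,0,0,0]
    - [1,0,0,0,0,0,0]
    - [1,0,0,0,0,0,0]
    - [1,0,0,0,0,0,0]
    - [1,0,0,-0.01,0,0,0]
    - [1,0,0,-0.02,0,0,0]
    - [1,0,0,-0.03,0,0,0]
    - [1,0,0,-0.04,0,0,0]
    - [1,0,0,-0.04,0,0,0]
    - [1,0,0,-0.03,0,0,0]
    - [1,0,0,-0.01,0,0,0]
    - [1,0,0,0,0,0,0]

```text
clock: 13.32
tcp_pos: [0.5604, -0.2519, 0.2472]
orientation: [0.0, 0.84, 0.543, 0.0]
wrist_force: [-0.2, 0.4, -0.5]
finger_gap: 0.0853
```

Run:
```python
from m import *
togo([.56,-.2508,.2])
c=snap('wrist','w6'); s=snap('side','side6')
for n,k in(('wrist',c),('side',s)):
    u=proj(k,[[.56,-.2508,.05]])[0]
    try: print(n,[v.round(4) for v in cupfit(k,'red',u,.004,.04)])
    except Exception as e: print(e)
print('blue',cupfit(s,'blue',(269,268))[0].round(4),'toe',onplane(s,*blob(s,'red',(190,167))[2],.03).round(3))
i=[cv2.resize(k['color'][:,:,::-1],(400,300)) for k in (c,s)]
cv2.imwrite('pics/c6.png',np.hstack(i))
```

```text
clock 13.32 tcp [ 0.5604 -0.2519  0.2472] gap 0.08525042301655734 F [-0.2  0.4 -0.5]
tool axes [[0.4112, 0.9115, -0.0], [0.9115, -0.4112, 0.0012], [0.001, -0.0005, -1.0]]
shift [ 0.0009 -0.0009  0.0472]
wrist [array([ 0.5588, -0.2526]), array([-0.4604,  0.4817,  0.4604, -0.4288])]
side [array([ 0.5585, -0.2302]), array([-0.5666,  3.9955,  0.5451, -3.7978])]
blue [0.5675 0.225 ] toe [ 0.785 -0.085  0.03 ]
```

View pics/c6.png

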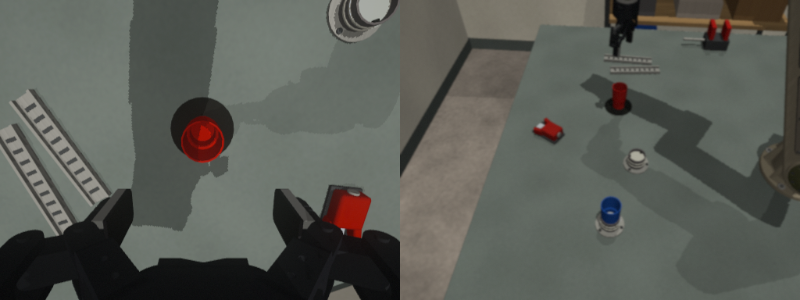

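The cup stands free and upright on the mat, with its rim at (203,140) in the wrist half. The blue cup and toe piece have not moved. My side fit used the nested shape with the foot hidden, so I redo it with the full shape from the stored pictures.

Run:
```python
from m import *
for n in('side6','w6'):
    c=dict(np.load(f'pics/{n}.npz')); m,s,ce=blob(c,'red',proj(c,[[.56,-.2508,.05]])[0]); b=np.r_[s[0]-.5,s[1]-.5,s[0]+s[2]-.5,s[1]+s[3]-.5]
    f=lambda q:bbox(proj(c,np.r_[circ(*q,.092,.0265),circ(*q,.04,.025),circ(*q,.004,.021)]))-b
    r=least_squares(f,[.56,-.25]); print(n,r.x.round(4),r.fun.round(2))
```

```text
side6 [ 0.5591 -0.2486] [-0.46 -0.31  0.45  0.28]
w6 [ 0.5591 -0.2527] [-0.45  0.16  0.45 -0.11]
```

```bash
python3 -c "
from h import *
print(env.hand_in())"
```

```text
the job is handed in; nothing more can be done
None
```

The red cup is out of its stack and standing upright on the mat, released, and I have handed the job in at about 13 s. I gripped it from outside at 40 N, pulled it straight up slowly, and set it down with about 6 N of contact force. Then I opened the gripper and backed straight up.

**Last checks:**
- **Red cup:** It measured at (0.559, −0.249) in the side camera and (0.559, −0.253) in the wrist camera. The mat had measured (0.560, −0.2495) in the side camera and (0.560, −0.252) in the top camera, so within one camera the offset is about 1 mm. The side and wrist figures differ by 4 mm in y, partly calibration.
- **Blue cup and toe piece:** Both measured in the same place as before.
- **Gripper:** It is clear at z = 0.247 m, and the wrist force reads near zero.

One check disagreed. My first side-view fit of the placed cup came out 20 mm off, because it used the nested shape with the foot hidden. Fitted with the full cup shape it agreed, with residuals under 0.5 px.

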